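# Sweep stoppers into the gutter of a counting tray

## Robot

A 7-joint arm with a two-finger parallel gripper is mounted at the origin on the work surface; the furniture and walls round the work are solid. World frame = base frame: x ahead of the robot, y to its left, z up, the work surface at z = 0. Lengths are in mm, angles in rad, forces in N, time in s.
With the tool pointing down it reaches from about 400 to 875 mm from the base axis. Payload 6.5 kg.
Tool frame: the origin (TCP) lies on the centre line of the jaws, within the pads' length; the fingertips stand 8 mm ahead of it and the grasp point (between the pads) lies 11 mm behind it; x points along the fingers, y is the direction in which the jaws open and shut, and the axes are right-handed (so a half turn about x gives the same grasp; the last joint's range is limited). The gripper opens to 85 mm and grips with 20 to 120 N. Pads are 22 mm wide; open, the fingers measure 114 mm over their backs; the gripper's body (76 mm by 85 mm) begins 54 mm behind the grasp point. The pads swing forward as they close: fully open they stand 13 mm farther back than shut.
Start: joints at [-1.323, 0.536, -0.004, 1.538, 0.003, 1.067, -0.071], TCP at [200.634, 618.253, 239.29] pointing down, gripper open.
Joint ranges: [-2.7, 2.7], [-0.37, 2.16], [-1.27, 1.26], [0.24, 2.4], [-1.31, 4.45], [0.19, 1.91], [-2.76, 2.76]. Speed limits (rad/s): [2.39, 2.39, 3.14, 3.14, 3.14, 3.14, 3.14].

## Interface

Orientations are given as a unit quaternion [x, y, z, w].
In Python, from cell import sensors, viewer, hand_in gives the robot as it stands. The module is installed in compiled form; this text tells all that it offers.
- The arm moves only by the shell command python3 -m crank 'ROWS' [FORCE]. ROWS is JSON, one flat list of numbers, 7 for each row, row after row: the shift along the tool's x, y, z normalised to -1 to 1, where 1 is 0.02 m, then the turn, a rotation vector about the tool's x, y, z normalised to -1 to 1, where 1 is pi rad, then the opening, from 0 (shut) to 1 (fully open). A call has exactly 8 rows; each row shifts and turns the commanded pose from where the row before left it, along the tool's axes as they then stand; what a row does not reach is not made up. A row lasts 1/12 s, in which the tool goes at most 41.7 mm and 7.16 degrees, less where a joint would pass 70% of its speed; a pose out of reach is approached as far as the arm can. A call with a number of a shift or a turn outside -1 to 1 is refused whole. A call with a gripper value outside its range is refused whole. The fingers move at their own pace and stop on an object; FORCE is the grip in N (left out, the last holds). Time passes only in rows, so rows that do not move let the fingers close, or fill a call up. It gives the time, the measured TCP pose, the force and the opening at its end, in the units of the state.
- sensors.read_state(): the state, without advancing time (a new reading comes with each control period).
- viewer.read_camera(name): name is "scene" or "top" or "wrist"; returns a dict with "img" (420x560x3 uint8, blue, green, red), "camera_matrix" (3x3 intrinsics, pixels), "k1" (the pictures are not rectified: a ray, as slopes to the right and down, at radius r is drawn at 1 + k1 r^2 times it, then the intrinsics apply), "rvec" (rotation vector, rad) and "tvec" (3), from world to camera coordinates, as OpenCV has them. Camera axes: x right, y down, z forward; pixel columns grow to the right and rows downward; lengths in mm; the calibration is good to about 2 mm. A picture is of the moment at which its call begins. There is no depth.
- hand_in(): hands the job in, once; it reports no verdict.
The state is a dict: "time": time; "qpos": joint angles; "qd": joint speeds; "effort": joint torques, N m; "position": TCP position; "orientation": TCP orientation; "wrist_force": force on the tool from outside, world axes, zero at the start; "wrist_torque": the same for the moment, N m; "opening": finger opening in mm.
Only numpy, scipy, OpenCV 4.12 (cv2) and the standard library are available. Lean on these libraries where they do the work, as an engineer would, in place of code of your own. Each camera call takes 0.05 s, during which the arm holds its last target.

## Task

Close the fingers and sweep the three rubber stoppers across the deck of the metal counting tray, over its open edge and down into the gutter, so that all three finish lying in the gutter. Only push them with the outside of the fingers: do not pick up or carry anything, and leave the small plastic tee piece lying where it is on the deck. Leave the other things on the bench undisturbed.

Things in the scene. Friction and masses are not known exactly. Their poses are not given: they have to be found in the camera images.
- tray: Grey metal counting tray, fixed, 238 x 242 x 49 mm high. Origin: on the bench under its middle, z up. In tray axes, in mm: flat deck at z 36, x -114..114, y -74..106, with an open edge without rim at y -74. Beyond that edge, on the -y side (about the robot's right), the open gutter, y -74..-126, floor at z 5. A 6 mm bar rim, top at z 49, runs round at x +-116, y 108 and y -128.
- gutter (a point): Middle of the gutter floor (tray axes x 0, y -100, z 5 mm); the gutter is 52 mm wide in the tray's y and 228 mm long in its x.
- deck_edge (a point): Middle of the open edge of the deck at deck level (tray axes x 0, y -74, z 36 mm); the edge runs along the tray's x.
- stopper_large: Black rubber stopper, a tapered disc with a dimple, wide end up, 34 mm wide and 22 mm high, loose, standing on the deck. Origin at the centre of its underside, z up.
- stopper_small: Black rubber stopper, like the large one but 24 mm wide and 18 mm high, loose, standing on the deck. Origin at the centre of its underside, z up.
- stopper_flat: Low, pale rubber stopper, 28 mm wide and 12 mm high, loose, standing on the deck. Origin at the centre of its underside, z up.
- tee_piece: Small translucent plastic tee connector for tubing, 28 x 40 x 12 mm, loose, lying on the deck; must stay there. Origin at the centre of its underside. The three stoppers and the tee each lie in one of four lanes along the tray's y, 50 mm apart in its x (near -75, -25, 25 and 75 mm), in random order.
- beam (a point): A point on the lower edge of a fixed steel beam of the bench frame, 416 mm above the bench; the beam runs straight along the world x over the whole bench, 26 mm wide about this point and 48 mm high. Keep the wrist and the gripper clear of it: the tray lies wholly on its left.
- meas_cylinder: Bystander: slender stoppered glass measuring cylinder, 191 mm high, foot 40 mm, standing behind the tray. Origin under its centre.
- pen: Bystander: green marker, 135 mm long, 15 mm thick, lying on the bench behind the tray. Origin under its centre, its length along its own y.

How it is judged:
By the outcome, as a careful person would: the job done as asked, in the order asked, and still so for the second after the job is handed in, with the robot touching nothing.
It also fails if it takes over 51 s, if anything falls off the work surface, if the arm or the gripper's body presses on something with over 40 N, if the wrist force passes 120 N, or if a joint passes its speed limit or range.

## Working session

There is one attempt and no reset: what is moved stays moved. The work goes in short steps, Python scripts to look and compute and a shell command to move; the robot and the scene stay as the last step left them, time stands still between calls to the robot, and variables do not carry over. Pictures are saved under pics/ and viewed, and the job is handed in when it is done.

```bash
mkdir -p pics; ls
python3 - <<'E'
from cell import sensors, viewer
import cv2
s=sensors.read_state();print(s)
for n in ("scene","top","wrist"):
    c=viewer.read_camera(n);cv2.imwrite(f"pics/{n}0.png",c["img"]);print(n,c["camera_matrix"],c["k1"],c["rvec"],c["tvec"])
E
```

```text
pics
{'time': 0.0, 'qpos': array([-1.32319701,  0.53716254, -0.00445583,  1.53887893,  0.00258477,
        1.06731288, -0.07121623]), 'qd': array([-1.23409774e-03,  3.70510860e-05,  1.43799246e-04,  4.36050671e-04,
       -1.04534773e-03,  1.37303220e-03, -1.00131428e-03]), 'effort': array([-5.63297945e-04, -5.83391798e+01,  1.04871869e+00, -2.59102786e+01,
        1.23313966e-02,  9.39160731e-03,  2.41848973e-06]), 'position': array([200.44785782, 617.6613829 , 238.41300448]), 'orientation': array([ 0.1098501 ,  0.69848377, -0.11108606,  0.69836471]), 'wrist_force': array([-0.11285605, -1.28358781,  0.20339822]), 'wrist_torque': array([ 0.01415178, -0.07247836,  0.00998739]), 'opening': 85.25049105340695}
scene [[471.89157302   0.         277.64963399]
 [  0.         471.89157302 213.24465857]
 [  0.           0.           1.        ]] -0.004258662087753238 [ 0.62453868 -2.72310127  1.07877152] [483.42943695 485.58571333 968.46879306]
top [[537.63337371   0.         287.00998785]
 [  0.         537.63337371 215.52202756]
 [  0.           0.           1.        ]] -0.13332019308609397 [ 2.1731188  -2.16066081  0.1510633 ] [-198.85811888  656.36731852 1343.68875502]
wrist [[308.40549665   0.         283.72106378]
 [  0.         308.40549665 208.73195308]
 [  0.           0.           1.        ]] 0.008958729229558229 [-2.33351295 -1.69593761 -0.25595797] [-650.22995128  -38.77441707  381.08701185]
```

View pics/scene0.png

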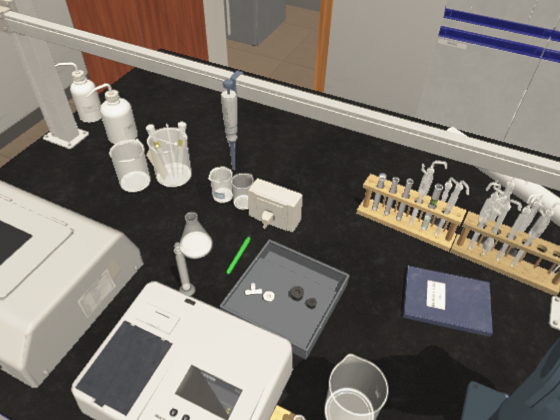

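View pics/top0.png

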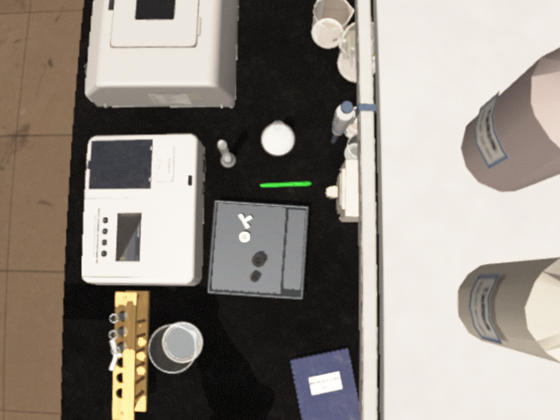

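View pics/wrist0.png

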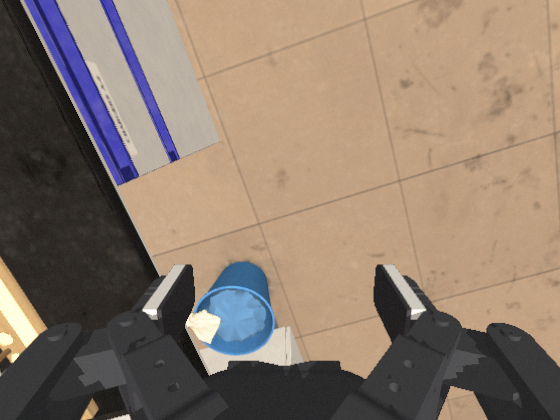

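The scene view shows the tray at about (285,297). The top view puts it at (260,250), with its gutter on the right (-y). On the deck are the tee (245,220), the pale stopper (245,237), the large black one (259,259) and the small black one (256,276). The pen is at (286,184) and the cylinder foot at about (228,160).

```bash
cat > h.py <<'E'
import numpy as np,cv2
from cell import sensors,viewer
def ray(c,u,v):
    K=c["camera_matrix"];k=c["k1"]
    d=np.array([(u-K[0,2])/K[0,0],(v-K[1,2])/K[1,1]]);s=d.copy()
    for _ in range(20): s=d/(1+k*(s@s))
    R=cv2.Rodrigues(np.array(c["rvec"],float))[0];t=np.array(c["tvec"],float).ravel()
    return -R.T@t,R.T@np.array([s[0],s[1],1.])
def onz(c,u,v,z):
    o,d=ray(c,u,v);return o+d*(z-o[2])/d[2]
def proj(c,p):
    R=cv2.Rodrigues(np.array(c["rvec"],float))[0];t=np.array(c["tvec"],float).ravel()
    q=R@np.array(p,float)+t;s=q[:2]/q[2];s=s*(1+c["k1"]*(s@s));K=c["camera_matrix"]
    return s[0]*K[0,0]+K[0,2],s[1]*K[1,1]+K[1,2]
E
python3 - <<'E'
from h import *
c=viewer.read_camera("top");im=c["img"]
cv2.imwrite("pics/top1.png",cv2.resize(im[185:310,195:325],None,fx=4.6,fy=4.6,interpolation=cv2.INTER_CUBIC))
s=viewer.read_camera("scene");
cv2.imwrite("pics/scene1.png",cv2.resize(s["img"][220:370,210:360],None,fx=4,fy=4,interpolation=cv2.INTER_CUBIC))
print(ray(c,280,210)[0],ray(s,280,210)[0])
E
```

```text
[ 489.44426253 -171.11252753 1416.69576672] [ 320.51535774  491.02057505 1031.30888145]
```

View pics/top1.png

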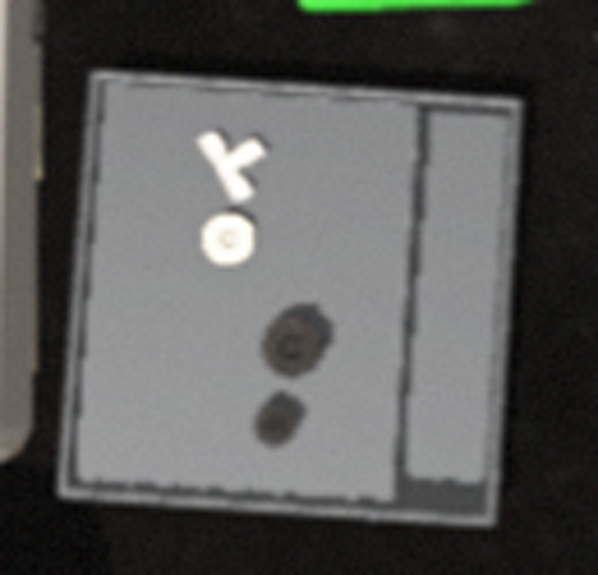

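View pics/scene1.png

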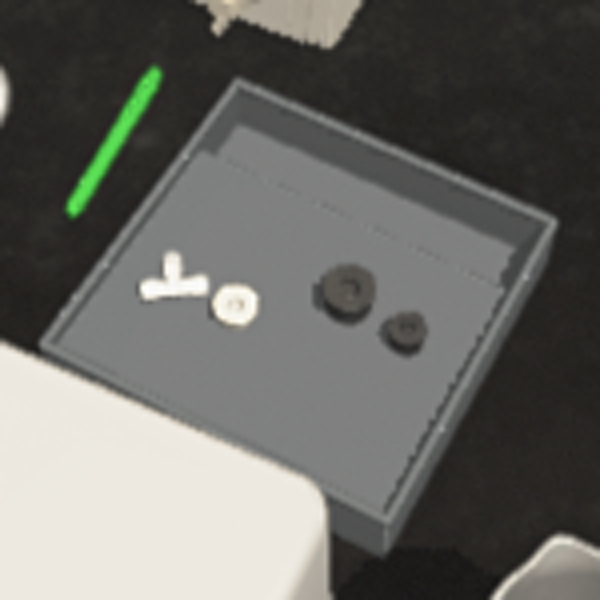

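```bash
cat > m.py <<'E'
from h import *
import sys
c=viewer.read_camera("top")
U=lambda x,y:(195+x/4.6,185+y/4.6)
cs=np.array([onz(c,*U(*p),49)[:2] for p in [(90,71),(522,98),(496,524),(60,496)]])
print(cs.round(1),[np.linalg.norm(cs[i]-cs[i-1]).round(1) for i in range(4)])
ex=((cs[0]-cs[3])+(cs[1]-cs[2]));ey=((cs[0]-cs[1])+(cs[3]-cs[2]))
yaw=np.mean([np.arctan2(ex[1],ex[0]),np.arctan2(-ey[0],ey[1])]);print("yaw",yaw,np.arctan2(ex[1],ex[0]),np.arctan2(-ey[0],ey[1]))
# centre of outline: tray y mid = (111-131)/2=-10
R=np.array([[np.cos(yaw),-np.sin(yaw)],[np.sin(yaw),np.cos(yaw)]])
t=cs.mean(0)-R@np.array([0,-10.]);print("tray origin",t.round(1))
for n,p,z in [("flat",(228,238),48),("large",(292,343),58),("small",(275,424),54),("tee",(233,165),46),("edge",(412,300),36)]:
    w=onz(c,*U(*p),z)[:2];print(n,w.round(1),"tray",(R.T@(w-t)).round(1))
E
python3 m.py
python3 - <<'E'
from h import *
s=viewer.read_camera("scene")
V=lambda x,y:(210+x/4,220+y/4)
for n,p,z in [("flat",(236,305),48),("large",(349,291),58),("small",(407,330),54),("tee",(174,285),46),("cornA",(237,80),49),("cornB",(555,222),49),("cornC",(42,345),49),("cornD",(385,522),49)]:
    print(n,onz(s,*V(*p),z)[:2].round(1))
E
```

```text
[[ 694.4   -8.4]
 [ 680.9 -250. ]
 [ 444.7 -235.9]
 [ 458.5    3.7]] [np.float64(236.3), np.float64(242.0), np.float64(236.5), np.float64(239.9)]
yaw -0.05609366685447356 -0.055504878538721776 -0.056682455170225354
tray origin [ 570.2 -112.7]
flat [601.4 -86.9] tray [29.8 27.5]
large [ 543.1 -123.4] tray [-26.4 -12.2]
small [ 498.8 -114.3] tray [-71.2  -5.6]
tee [642.4 -89. ] tray [70.8 27.7]
edge [ 568.4 -189.3] tray [  2.5 -76.6]
flat [599.8 -84. ]
large [ 539.5 -117.4]
small [ 497.7 -109.9]
tee [641.2 -81.3]
cornA [ 677.7 -244. ]
cornB [ 444.7 -228.1]
cornC [691.6  -6.9]
cornD [461.4   8.2]
```

Run:
```python
from h import *
c=viewer.read_camera("top");s=viewer.read_camera("scene")
for u,v in [(358,240),(366,240),(372,240),(379,240),(360,400),(378,400)]:
    print(u,v,onz(c,u,v,464).round(0),onz(c,u,v,416).round(0))
for u,v in [(207,225),(203,150)]: print("instr", [onz(c,u,v,z).round(0) for z in (0,100,150,200)])
# instrument corner top in scene: (292,345)? and top(204,?) 
for u,v in [(289,352),(145,283)]: print("instr scene",[onz(s,u,v,z).round(0) for z in (0,100,150,200)])
for u,v in [(228,160),(224,145)]: print("cyl",[onz(c,u,v,z).round(0) for z in (0,190)])
g=cv2.resize(c["img"][120:300,320:400],None,fx=5,fy=3.3);cv2.imwrite("pics/beam.png",g[:600])
from scipy.spatial.transform import Rotation as Ro
st=sensors.read_state();print(Ro.from_quat(st["orientation"]).as_matrix().round(3))
```

```text
358 240 [ 563. -315.  464.] [ 566. -322.  416.]
366 240 [ 563. -329.  464.] [ 567. -337.  416.]
372 240 [ 563. -340.  464.] [ 567. -348.  416.]
379 240 [ 563. -352.  464.] [ 567. -362.  416.]
360 400 [ 282. -317.  464.] [ 271. -324.  416.]
378 400 [ 281. -349.  464.] [ 271. -358.  416.]
instr [array([636.,  16.,   0.]), array([626.,   3., 100.]), array([620.,  -4., 150.]), array([615., -10., 200.])]
instr [array([839.,  32.,   0.]), array([815.,  18., 100.]), array([802.,  11., 150.]), array([790.,   3., 200.])]
instr scene [array([503.,   5.,   0.]), array([486.,  52., 100.]), array([477.,  76., 150.]), array([468., 100., 200.])]
instr scene [array([922.,  -6.,   0.]), array([864.,  42., 100.]), array([835.,  66., 150.]), array([806.,  90., 200.])]
cyl [array([812., -36.,   0.]), array([769., -54., 190.])]
cyl [array([854., -25.,   0.]), array([805., -44., 190.])]
[[-0.     0.309  0.951]
 [-0.     0.951 -0.309]
 [-1.    -0.     0.   ]]
```

View pics/beam.png

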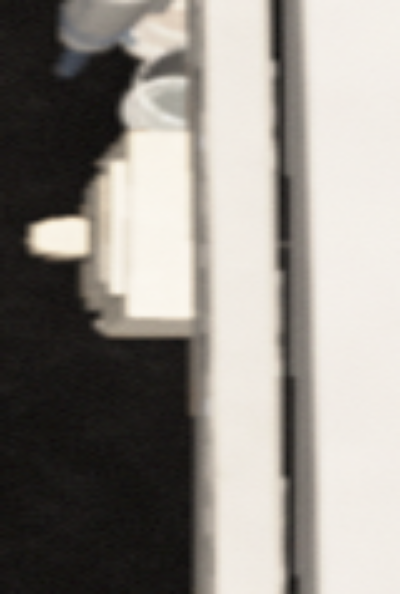

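Run:
```python
from h import *
c=viewer.read_camera("top");s=viewer.read_camera("scene")
def tri(a,b):
    o1,d1=ray(c,*a);o2,d2=ray(s,*b)
    A=np.stack([d1,-d2],1);x=np.linalg.lstsq(A,o2-o1,rcond=None)[0]
    p=o1+d1*x[0];q=o2+d2*x[1];return ((p+q)/2).round(0),np.linalg.norm(p-q).round(1)
print("screen",tri((141,213),(186,366)),tri((141,261),(242,378)))
print("darkpanel",tri((152,139),(125,323)))
print("front corner",tri((200,282),(289,352)))
print("cyl top", tri((222,145),(178,247)))
print("centrifuge", tri((238,100),(140,260)))
cv2.imwrite("pics/s2.png",cv2.resize(s["img"][170:420,50:330],None,fx=2.4,fy=2.4))
```

```text
screen (array([660., 171.,  97.]), np.float64(11.3)) (array([537., 157., 132.]), np.float64(6.3))
darkpanel (array([842., 148.,  98.]), np.float64(2.8))
front corner (array([490.,  26.,  47.]), np.float64(9.9))
cyl top (array([810., -37., 176.]), np.float64(3.5))
centrifuge (array([979., -60.,   2.]), np.float64(1.7))
```

View pics/s2.png

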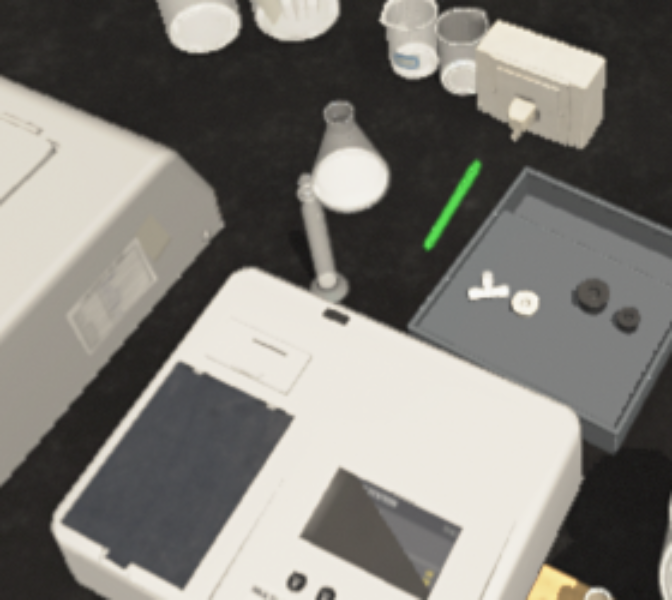

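```bash
cat >> h.py <<'E'
def tr():
    from scipy.spatial.transform import Rotation as Ro
    st=sensors.read_state();yaw=-.0561;R=np.array([[np.cos(yaw),-np.sin(yaw)],[np.sin(yaw),np.cos(yaw)]])
    p=st["position"];M=Ro.from_quat(st["orientation"]).as_matrix()
    print("t",round(st["time"],2),"world",p.round(1),"tray",(R.T@(p[:2]-[569.8,-110.5])).round(1),"F",st["wrist_force"].round(1),"open",round(st["opening"],1))
    print("tooly",M[:,1].round(3),"toolx",M[:,0].round(3),"q",st["qpos"].round(2))
E
python3 -m crank '[-1,0,0,-0.0274,0,0,0, -1,0,0,-0.0274,0,0,0, -1,0,0,-0.0274,0,0,0, 0,0,1,0,0,0,0, 0,0,1,0,0,0,0, 0,0,1,0,0,0,0, 0,0,1,0,0,0,0, 0,0,1,0,0,0,0]' 30; python3 -c "from h import *;tr()"
```

```text
time: 1.22
position: [301.5, 612.6, 299.4]
orientation: [0.02, 0.707, -0.02, 0.707]
wrist_force: [-0.1, 0.1, -0.5]
opening: 0.0
t 1.22 world [301.5 612.6 299.4] tray [-308.5  706.9] F [-0.1  0.1 -0.5] open 0.0
tooly [0.055 0.998 0.   ] toolx [ 0.  0. -1.] q [-1.16  0.55 -0.03  1.37  0.02  1.22  0.32]
```

```bash
python3 -m crank '[0,-1,0.5,0,0,0,0, 0,-1,0.5,0,0,0,0, 0,-1,0.5,0,0,0,0, 0,-1,0.5,0,0,0,0, 0,-1,0.5,0,0,0,0, 0,-1,0.5,0,0,0,0, 0,-1,0.5,0,0,0,0, 0,-1,0.5,0,0,0,0]'
python3 -m crank '[0,-1,0.5,0,0,0,0, 0,-1,0.5,0,0,0,0, 0,-1,0.5,0,0,0,0, 0,-1,0.5,0,0,0,0, 0,-1,0.5,0,0,0,0, 0,-1,0.5,0,0,0,0, 0,-1,0.5,0,0,0,0, 0,-1,0.5,0,0,0,0]'
python3 -m crank '[0,-1,0.5,0,0,0,0, 0,-1,0.5,0,0,0,0, 0,-1,0.5,0,0,0,0, 0,-1,0.5,0,0,0,0, 0,-1,0.5,0,0,0,0, 0,-1,0.5,0,0,0,0, 0,-1,0.5,0,0,0,0, 0,-1,0.5,0,0,0,0]'
python3 -c "from h import *;tr()"
```

```text
time: 1.88
position: [371.8, 447.5, 299.4]
orientation: [0.02, 0.707, -0.02, 0.707]
wrist_force: [0.3, -0.5, -0.3]
opening: -0.1
time: 2.55
position: [442.8, 283.3, 299.5]
orientation: [0.02, 0.707, -0.02, 0.707]
wrist_force: [-0.0, 0.6, 0.1]
opening: -0.0
time: 3.22
position: [513.8, 119.1, 299.5]
orientation: [0.02, 0.707, -0.02, 0.707]
wrist_force: [0.9, -0.1, 0.0]
opening: -0.1
t 3.22 world [513.8 119.1 299.5] tray [-68.8 226.1] F [ 0.9 -0.1  0. ] open -0.1
tooly [0.055 0.998 0.   ] toolx [ 0.  0. -1.] q [-0.46  0.26  0.17  1.8  -0.05  1.08  1.25]
```

```bash
python3 -m crank '[0,-1,0.6,0,0,0,0, 0,-1,0.6,0,0,0,0, 0,-1,0.6,0,0,0,0, 0,-1,0.6,0,0,0,0, 0,-1,0.6,0,0,0,0, 0,-1,0.6,0,0,0,0, 0,-1,0.6,0,0,0,0, 0,-1,0.6,0,0,0,0]'
python3 -m crank '[1,0,0,0,0,0,0, 1,0,0,0,0,0,0, 1,0,0,0,0,0,0, 1,0,0,0,0,0,0, 1,0,0,0,0,0,0, 0,0,0,0,0,0,0, 0,0,0,0,0,0,0, 0,0,0,0,0,0,0]'
python3 -c "
from h import *;tr()
for n in ('top','wrist','scene'):
    cv2.imwrite('pics/%s3.png'%n,viewer.read_camera(n)['img'])"
```

```text
time: 3.88
position: [600.9, -46.0, 299.4]
orientation: [0.02, 0.707, -0.02, 0.707]
wrist_force: [1.2, -0.0, -0.1]
opening: 0.0
time: 4.55
position: [601.2, -45.1, 200.6]
orientation: [0.02, 0.706, -0.02, 0.707]
wrist_force: [-0.0, -0.7, 0.3]
opening: 0.0
t 4.55 world [601.2 -45.1 200.6] tray [27.7 67.1] F [-0.  -0.7  0.3] open 0.0
tooly [ 0.056  0.998 -0.   ] toolx [ 0.002 -0.    -1.   ] q [-0.17  0.5   0.23  1.72 -0.14  0.94  1.63]
```

View pics/wrist3.png

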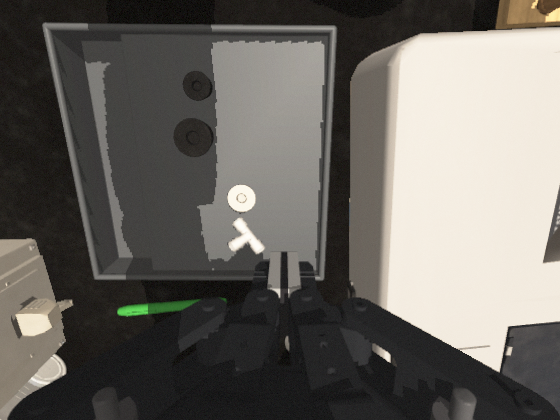

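View pics/scene3.png

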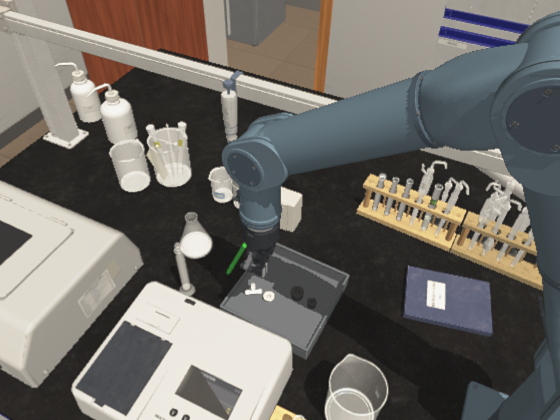

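The wrist view shows the pale stopper at (241,198), the large one at (194,138), the small one at (197,86), and the tee at (245,237). The rim corners are at (45,26), (335,28), (323,278) and (96,277), which gives a second measurement.

Run:
```python
from h import *
c=viewer.read_camera("wrist")
yaw=-.0561;R=np.array([[np.cos(yaw),-np.sin(yaw)],[np.sin(yaw),np.cos(yaw)]])
for n,p,z in [("flat",(241,198),48),("large",(194,137),58),("small",(197,86),54),("tee",(247,236),46),("teelowR",(264,250),44),("teetop",(238,220),44),("c--",(45,26),49),("c-+",(335,28),49),("c++",(323,278),49),("c+-",(96,277),49),("instr-low",(352,290),0),("instr-top",(392,290),120)]:
    w=onz(c,*p,z)[:2];print(n,w.round(1),(R.T@(w-[569.8,-110.5])).round(1))
print("tip", onz(c,285,255,193))
```

```text
flat [602.6 -85.3] [31.4 27. ]
large [ 542.2 -119.5] [-27.  -10.6]
small [ 500.5 -112. ] [-69.1  -5.4]
tee [643.3 -83.4] [71.9 31.2]
teelowR [660.7 -67.6] [88.4 48. ]
teetop [626.4 -91.2] [55.4 22.5]
c-- [ 448.4 -230.5] [-114.5 -126.7]
c-+ [462.4   6.2] [-113.8  110.5]
c++ [693.9  -7.7] [118.1 109.6]
c+- [ 679.2 -244.6] [ 116.8 -127.8]
instr-low [741.5  33.5] [163.4 153.4]
instr-top [666.1  39.3] [ 87.7 155. ]
tip [595.04787786 -42.74579336 193.        ]
```

```bash
python3 -m crank '[1,0,0.1,0,0,0,0, 1,0,0,0,0,0,0, 1,0,0,0,0,0,0, 1,0,0,0,0,0,0, 1,0,0,0,0,0,0, 1,0,0,0,0,0,0, 1,0,0,0,0,0,0, 0.6,0,0,0,0,0,0]'
python3 -m crank '[0.1,0,0,0,0,0,0, 0,0,0,0,0,0,0, 0,-0.2,0,0,0,0,0, 0,-0.2,0,0,0,0,0, 0,-0.2,0,0,0,0,0, 0,-0.2,0,0,0,0,0, 0,0,0,0,0,0,0, 0,0,0,0,0,0,0]'
python3 -c "
from h import *;tr()
for n in ('top','wrist','scene'):
    cv2.imwrite('pics/%s4.png'%n,viewer.read_camera(n)['img'])"
```

```text
time: 5.42
position: [602.0, -44.9, 46.0]
orientation: [0.02, 0.707, -0.02, 0.706]
wrist_force: [0.3, -0.2, 0.2]
opening: -0.1
time: 6.08
position: [601.7, -61.6, 45.6]
orientation: [0.02, 0.707, -0.02, 0.707]
wrist_force: [-1.1, -1.4, 0.7]
opening: -0.1
t 6.08 world [601.7 -61.6  45.6] tray [29.1 50.6] F [-1.1 -1.4  0.7] open -0.1
tooly [ 0.056  0.998 -0.   ] toolx [ 0. -0. -1.] q [-0.1   0.73  0.18  1.78 -0.19  0.65  1.7 ]
```

View pics/wrist4.png

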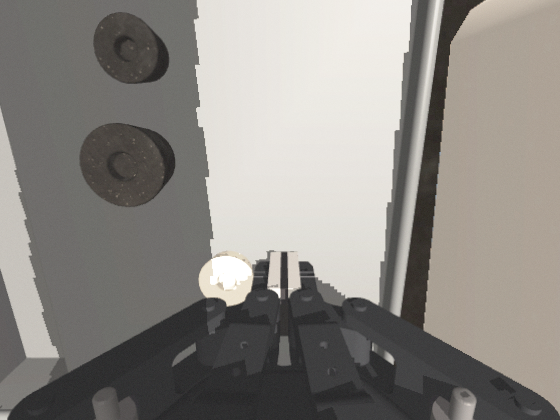

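The pale stopper (225,280) lies just in front of the closed fingers (285,275), and the lane ahead is clear. I'll push.

```bash
python3 -m crank '[-0.05,-0.3,0,0,0,0,0, 0,-0.3,0,0,0,0,0, 0,-0.3,0,0,0,0,0, 0,-0.3,0,0,0,0,0, 0,-0.3,0,0,0,0,0, 0,-0.3,0,0,0,0,0, 0,-0.3,0,0,0,0,0, 0,-0.3,0,0,0,0,0]'
python3 -c "
from h import *;tr()
for n in ('wrist','scene'):
    cv2.imwrite('pics/%s5.png'%n,viewer.read_camera(n)['img'])"
```

```text
time: 6.9
position: [598.8, -109.7, 46.3]
orientation: [0.02, 0.707, -0.02, 0.707]
wrist_force: [0.1, -0.2, 0.4]
opening: -0.0
t 6.9 world [ 598.8 -109.7   46.3] tray [28.9  2.4] F [ 0.1 -0.2  0.4] open -0.0
tooly [ 0.056  0.998 -0.   ] toolx [-0. -0. -1.] q [-0.02  0.73  0.17  1.77 -0.19  0.66  1.78]
```

View pics/wrist5.png

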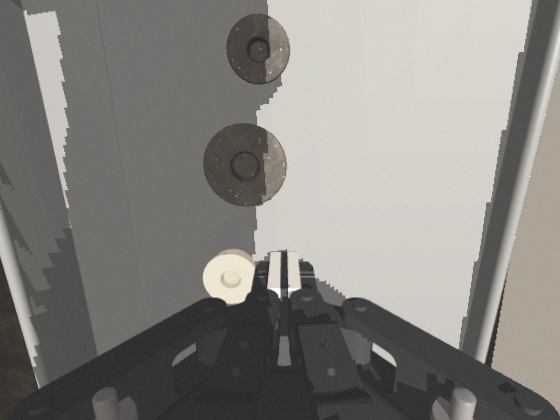

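View pics/scene5.png

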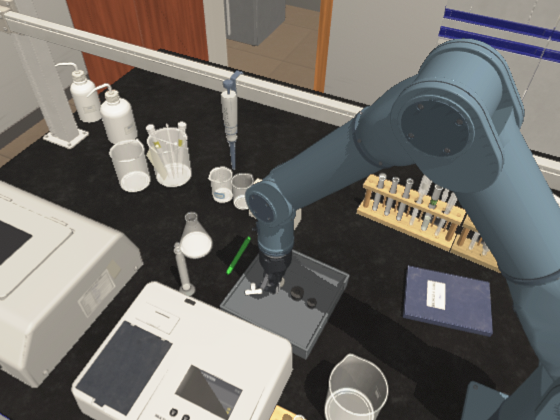

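The pale stopper (231,278) is being pushed squarely and has not drifted toward the large one (245,165). The tee has not moved.

```bash
python3 -m crank '[0,-0.3,0,0,0,0,0, 0,-0.3,0,0,0,0,0, 0,-0.3,0,0,0,0,0, 0,-0.3,0,0,0,0,0, 0,-0.3,0,0,0,0,0, 0,-0.3,0,0,0,0,0, 0,-0.25,0,0,0,0,0, 0,-0.2,0,0,0,0,0]'
python3 -c "
from h import *;tr()
for n in ('wrist','scene'):
    cv2.imwrite('pics/%s6.png'%n,viewer.read_camera(n)['img'])"
```

```text
time: 7.67
position: [596.3, -154.8, 46.3]
orientation: [0.02, 0.707, -0.02, 0.707]
wrist_force: [0.1, -0.1, 0.1]
opening: -0.4
t 7.67 world [ 596.3 -154.8   46.3] tray [ 28.9 -42.8] F [ 0.1 -0.1  0.1] open -0.4
tooly [ 0.056  0.998 -0.   ] toolx [ 0. -0. -1.] q [ 0.06  0.74  0.17  1.75 -0.19  0.67  1.85]
```

View pics/wrist6.png

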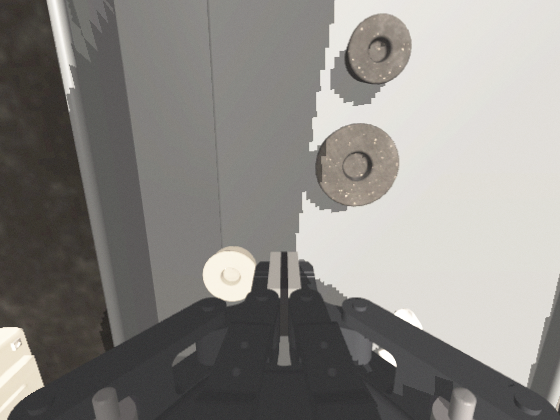

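The deck edge runs at column ~218 and the stopper's centre (231,275) is almost on it. I'll carry on slowly over the edge.

```bash
python3 -m crank '[0,-0.2,0,0,0,0,0, 0,-0.2,0,0,0,0,0, 0,-0.2,0,0,0,0,0, 0,-0.2,0,0,0,0,0, 0,-0.2,0,0,0,0,0, 0,-0.2,0,0,0,0,0, 0,0,0,0,0,0,0, 0,0,0,0,0,0,0]'
python3 -c "
from h import *;tr()
for n in ('wrist','scene'):
    cv2.imwrite('pics/%s7.png'%n,viewer.read_camera(n)['img'])"
```

```text
time: 8.43
position: [594.9, -178.3, 46.3]
orientation: [0.02, 0.707, -0.02, 0.707]
wrist_force: [-0.3, 0.6, 1.1]
opening: 0.3
t 8.43 world [ 594.9 -178.3   46.3] tray [ 28.9 -66.3] F [-0.3  0.6  1.1] open 0.3
tooly [ 0.056  0.998 -0.   ] toolx [-0. -0. -1.] q [ 0.1   0.75  0.17  1.73 -0.18  0.68  1.88]
```

View pics/wrist7.png

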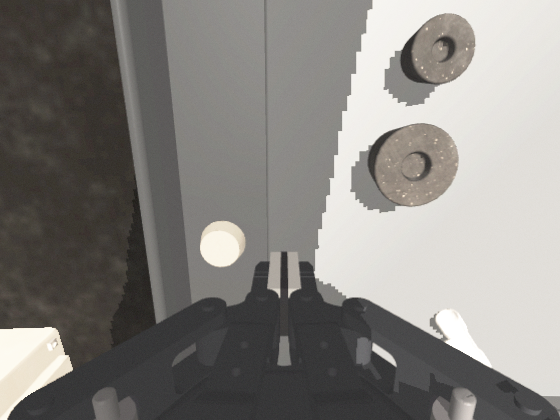

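The pale stopper now lies in the gutter at (222,243). Next I'll lift, go behind the large stopper and tilt the tool 15° so the fingertips lead. That makes the contact low and the stopper less likely to tip.

```bash
python3 -m crank '[-1,0,0,0,0,0,0, -1,0,0,0,0,0,0, 0,1,-0.56,0,0,0,0, 0,1,-0.56,0,0,0,0, 0,1,-0.56,0,0,0,0, 0,1,-0.56,0,0,0,0, 0,1,-0.56,0,0,0,0, 0,0,0,0,0,0,0]'
python3 -m crank '[0,0,0,0,0,-0.0278,0, 0,0,0,0,0,-0.0278,0, 0,0,0,0,0,-0.0277,0, 0,0,0,0,0,0,0, 0,0,0,0,0,0,0, 0,0,0,0,0,0,0, 0,0,0,0,0,0,0, 0,0,0,0,0,0,0]'
python3 -c "
from h import *;tr()
for n in ('wrist','scene'):
    cv2.imwrite('pics/%s8.png'%n,viewer.read_camera(n)['img'])"
```

```text
time: 9.2
position: [542.6, -69.2, 85.9]
orientation: [0.019, 0.708, -0.016, 0.706]
wrist_force: [-0.7, 0.7, -0.3]
opening: 0.0
time: 9.87
position: [544.5, -77.0, 86.6]
orientation: [-0.071, 0.703, -0.113, 0.698]
wrist_force: [-0.3, -0.7, 0.1]
opening: 0.2
t 9.87 world [544.5 -77.   86.6] tray [-27.2  32.1] F [-0.3 -0.7  0.1] open 0.2
tooly [ 0.057  0.964 -0.258] toolx [-0.015 -0.258 -0.966] q [-0.4   0.64  0.4   1.93  0.04  0.64  1.41]
```

View pics/wrist8.png

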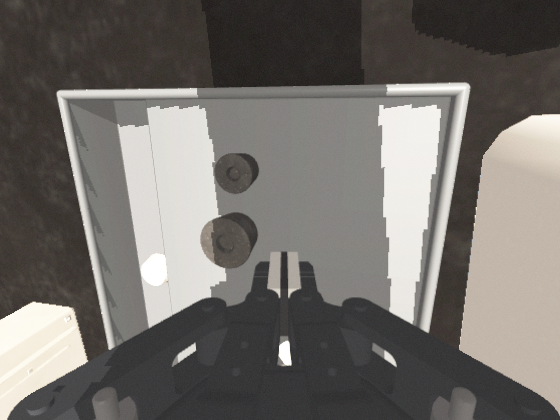

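```bash
python3 -m crank '[0.9,0.24,0,0,0,0,0, 0.9,0.24,0,0,0,0,0, 0,0,0,0,0,0,0, 0.078,-0.29,0,0,0,0,0, 0.078,-0.29,0,0,0,0,0, 0.078,-0.29,0,0,0,0,0, 0.078,-0.29,0,0,0,0,0, 0,0,0,0,0,0,0]'
python3 -c "
from h import *;tr()
for n in ('wrist','scene'):
    cv2.imwrite('pics/%s9.png'%n,viewer.read_camera(n)['img'])"
```

```text
time: 10.63
position: [543.4, -101.2, 49.9]
orientation: [-0.072, 0.703, -0.113, 0.698]
wrist_force: [0.7, 0.6, -0.2]
opening: 0.2
t 10.63 world [ 543.4 -101.2   49.9] tray [-26.9   7.8] F [ 0.7  0.6 -0.2] open 0.2
tooly [ 0.056  0.964 -0.26 ] toolx [-0.014 -0.259 -0.966] q [-0.34  0.7   0.38  1.94  0.03  0.56  1.44]
```

View pics/wrist9.png

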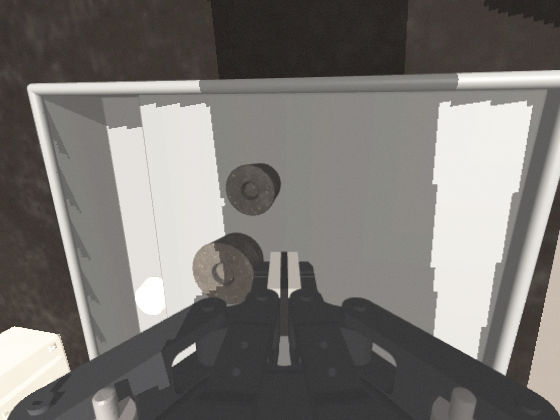

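The large stopper (224,270) stands upright against the fingertips. The small one (251,189) is clear of the lane.

```bash
python3 -m crank '[0.078,-0.29,0,0,0,0,0, 0.078,-0.29,0,0,0,0,0, 0.078,-0.29,0,0,0,0,0, 0.078,-0.29,0,0,0,0,0, 0.078,-0.29,0,0,0,0,0, 0.078,-0.29,0,0,0,0,0, 0.065,-0.242,0,0,0,0,0, 0.052,-0.193,0,0,0,0,0]'
python3 -c "
from h import *;tr()
for n in ('wrist','scene'):
    cv2.imwrite('pics/%s10.png'%n,viewer.read_camera(n)['img'])"
```

```text
time: 11.4
position: [540.7, -144.8, 49.0]
orientation: [-0.073, 0.703, -0.112, 0.698]
wrist_force: [-0.2, 0.5, 0.2]
opening: -0.4
t 11.4 world [ 540.7 -144.8   49. ] tray [-27.1 -35.9] F [-0.2  0.5  0.2] open -0.4
tooly [ 0.054  0.964 -0.259] toolx [-0.015 -0.259 -0.966] q [-0.26  0.7   0.38  1.94  0.04  0.54  1.52]
```

View pics/wrist10.png

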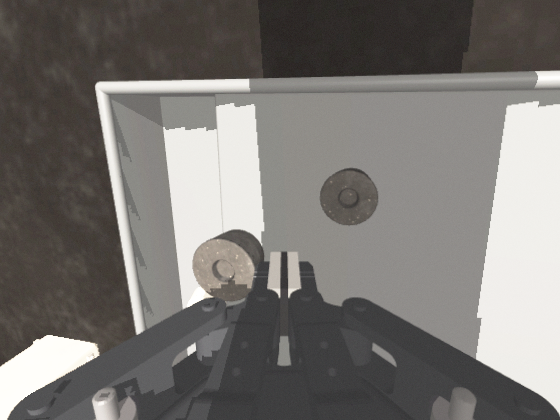

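The large stopper is still upright and near the edge, which runs at column ~220. I'll finish the push slowly.

```bash
python3 -m crank '[0.052,-0.193,0,0,0,0,0, 0.052,-0.193,0,0,0,0,0, 0.052,-0.193,0,0,0,0,0, 0.052,-0.193,0,0,0,0,0, 0.052,-0.193,0,0,0,0,0, 0.052,-0.193,0,0,0,0,0, 0.052,-0.193,0,0,0,0,0, 0,0,0,0,0,0,0]'
python3 -c "
from h import *;tr()
for n in ('wrist','scene'):
    cv2.imwrite('pics/%s11.png'%n,viewer.read_camera(n)['img'])"
```

```text
time: 12.17
position: [539.0, -173.2, 49.0]
orientation: [-0.073, 0.703, -0.112, 0.698]
wrist_force: [-0.2, 0.2, -0.0]
opening: 0.7
t 12.17 world [ 539.  -173.2   49. ] tray [-27.2 -64.3] F [-0.2  0.2 -0. ] open 0.7
tooly [ 0.055  0.964 -0.259] toolx [-0.015 -0.259 -0.966] q [-0.2   0.71  0.37  1.93  0.05  0.53  1.56]
```

View pics/wrist11.png

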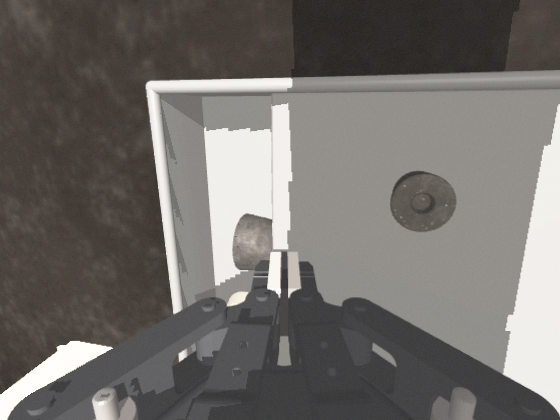

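The large stopper has dropped into the gutter at (255,242). Next is the small stopper.

```bash
python3 -m crank '[-0.966,-0.258,0,0,0,0,0, -0.966,-0.258,0,0,0,0,0, -0.252,0.94,-0.43,0,0,0,0, -0.252,0.94,-0.43,0,0,0,0, -0.252,0.94,-0.43,0,0,0,0, -0.252,0.94,-0.43,0,0,0,0, -0.252,0.94,-0.43,0,0,0,0, 0,0,0,0,0,0,0]'
python3 -c "
from h import *;tr()
for n in ('wrist','scene'):
    cv2.imwrite('pics/%s12.png'%n,viewer.read_camera(n)['img'])"
```

```text
time: 12.93
position: [500.8, -67.3, 88.3]
orientation: [-0.074, 0.704, -0.109, 0.698]
wrist_force: [-0.3, 0.6, -0.9]
opening: 0.3
t 12.93 world [500.8 -67.3  88.3] tray [-71.3  39.3] F [-0.3  0.6 -0.9] open 0.3
tooly [ 0.048  0.965 -0.256] toolx [-0.015 -0.256 -0.967] q [-0.44  0.58  0.41  2.04  0.06  0.6   1.38]
```

View pics/wrist12.png

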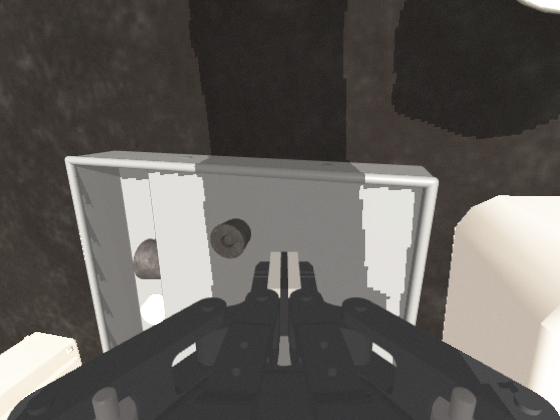

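```bash
python3 -m crank '[0.9,0.24,0,0,0,0,0, 0.9,0.24,0,0,0,0,0, 0,0,0,0,0,0,0, 0.078,-0.29,0,0,0,0,0, 0.078,-0.29,0,0,0,0,0, 0.078,-0.29,0,0,0,0,0, 0.078,-0.29,0,0,0,0,0, 0,0,0,0,0,0,0]'
python3 -c "
from h import *;tr()
for n in ('wrist','scene'):
    cv2.imwrite('pics/%s13.png'%n,viewer.read_camera(n)['img'])"
```

```text
time: 13.7
position: [500.6, -98.4, 52.5]
orientation: [-0.072, 0.703, -0.113, 0.699]
wrist_force: [0.8, 0.7, 0.5]
opening: -0.1
t 13.7 world [500.6 -98.4  52.5] tray [-69.8   8.2] F [0.8 0.7 0.5] open -0.1
tooly [ 0.056  0.964 -0.259] toolx [-0.014 -0.259 -0.966] q [-0.37  0.65  0.39  2.05  0.06  0.51  1.41]
```

View pics/wrist13.png

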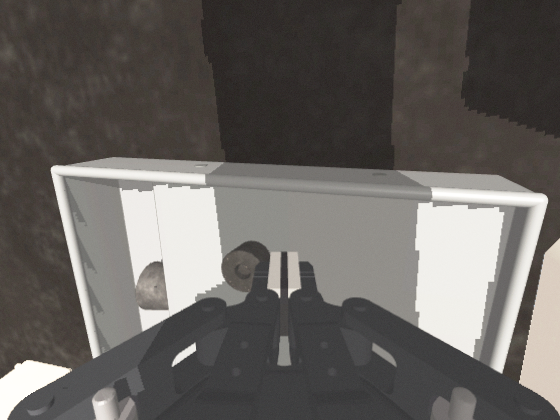

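```bash
python3 -m crank '[0.145,0.039,0,0,0,0,0, 0.078,-0.29,0,0,0,0,0, 0.078,-0.29,0,0,0,0,0, 0.078,-0.29,0,0,0,0,0, 0.078,-0.29,0,0,0,0,0, 0.078,-0.29,0,0,0,0,0, 0.078,-0.29,0,0,0,0,0, 0.078,-0.29,0,0,0,0,0]'
python3 -c "
from h import *;tr()
for n in ('wrist','scene'):
    cv2.imwrite('pics/%s14.png'%n,viewer.read_camera(n)['img'])"
```

```text
time: 14.47
position: [498.0, -139.1, 48.6]
orientation: [-0.073, 0.703, -0.112, 0.698]
wrist_force: [-0.0, -0.7, 0.6]
opening: 0.2
t 14.47 world [ 498.  -139.1   48.6] tray [-70.1 -32.6] F [-0.  -0.7  0.6] open 0.2
tooly [ 0.054  0.964 -0.259] toolx [-0.014 -0.258 -0.966] q [-0.28  0.66  0.38  2.05  0.07  0.48  1.48]
```

View pics/wrist14.png

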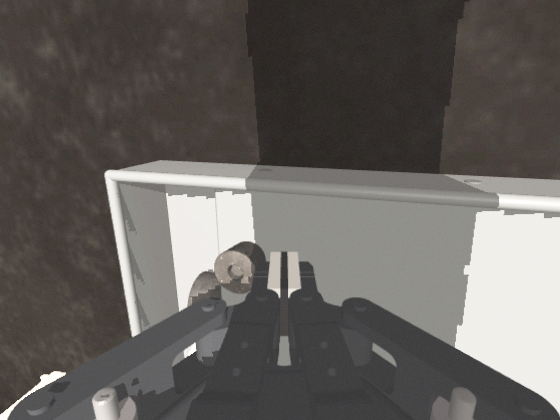

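The small stopper (235,268) is upright and near the edge at column ~218.

```bash
python3 -m crank '[0.01,-0.206,0,0,0,0,0, 0.052,-0.193,0,0,0,0,0, 0.052,-0.193,0,0,0,0,0, 0.052,-0.193,0,0,0,0,0, 0.052,-0.193,0,0,0,0,0, 0.052,-0.193,0,0,0,0,0, 0.052,-0.193,0,0,0,0,0, 0.052,-0.193,0,0,0,0,0]'
python3 -c "
from h import *;tr()
for n in ('wrist','scene'):
    cv2.imwrite('pics/%s15.png'%n,viewer.read_camera(n)['img'])"
```

```text
time: 15.23
position: [496.3, -170.7, 49.4]
orientation: [-0.073, 0.703, -0.112, 0.698]
wrist_force: [-0.4, 1.2, -0.1]
opening: -0.3
t 15.23 world [ 496.3 -170.7   49.4] tray [-70.  -64.2] F [-0.4  1.2 -0.1] open -0.3
tooly [ 0.054  0.964 -0.259] toolx [-0.014 -0.258 -0.966] q [-0.21  0.66  0.38  2.04  0.08  0.47  1.54]
```

View pics/wrist15.png

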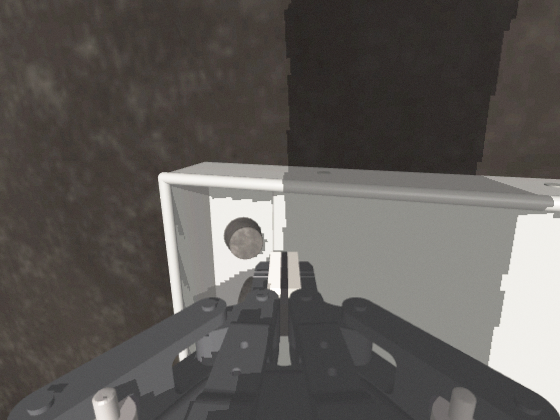

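The small stopper is in the gutter too, at (245,240). I'll lift clear, move back and check everything.

```bash
python3 -m crank '[-0.966,-0.258,0,0,0,0,0, -0.966,-0.258,0,0,0,0,0, -0.966,-0.258,0,0,0,0,0, -0.966,-0.258,0,0,0,0,0, -0.966,-0.258,0,0,0,0,0, -0.966,-0.258,0,0,0,0,0, -0.966,-0.258,0,0,0,0,0, -0.966,-0.258,0,0,0,0,0]'
python3 -m crank '[-0.25,0.94,0,0,0,0,0, -0.25,0.94,0,0,0,0,0, -0.25,0.94,0,0,0,0,0, -0.25,0.94,0,0,0,0,0, -0.25,0.94,0,0,0,0,0, 0,0,0,0,0,0,0, 0,0,0,0,0,0,0, 0,0,0,0,0,0,0]'
python3 -c "
from h import *;tr()
for n in ('wrist','scene','top'):
    cv2.imwrite('pics/%s16.png'%n,viewer.read_camera(n)['img'])
s=cv2.imread('pics/scene16.png');cv2.imwrite('pics/s16z.png',cv2.resize(s[220:370,210:360],None,fx=4,fy=4,interpolation=cv2.INTER_CUBIC))"
```

```text
time: 16.0
position: [496.1, -169.9, 210.4]
orientation: [-0.073, 0.703, -0.112, 0.698]
wrist_force: [0.6, 0.8, 1.2]
opening: -0.3
time: 16.67
position: [501.5, -73.7, 209.3]
orientation: [-0.073, 0.703, -0.112, 0.698]
wrist_force: [0.1, 0.5, -0.0]
opening: -0.0
t 16.67 world [501.5 -73.7 209.3] tray [-70.3  32.9] F [ 0.1  0.5 -0. ] open -0.0
tooly [ 0.054  0.964 -0.259] toolx [-0.015 -0.259 -0.966] q [-0.45  0.37  0.42  1.97  0.15  0.87  1.36]
```

View pics/wrist16.png

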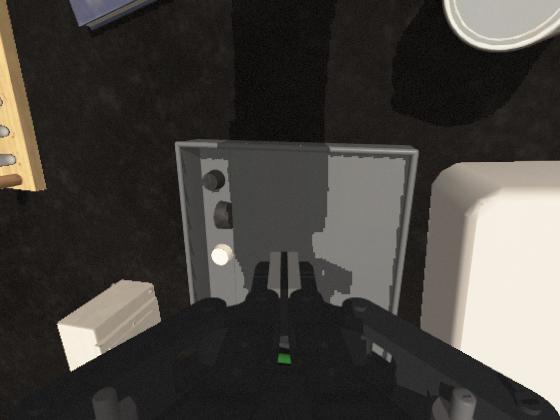

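View pics/s16z.png

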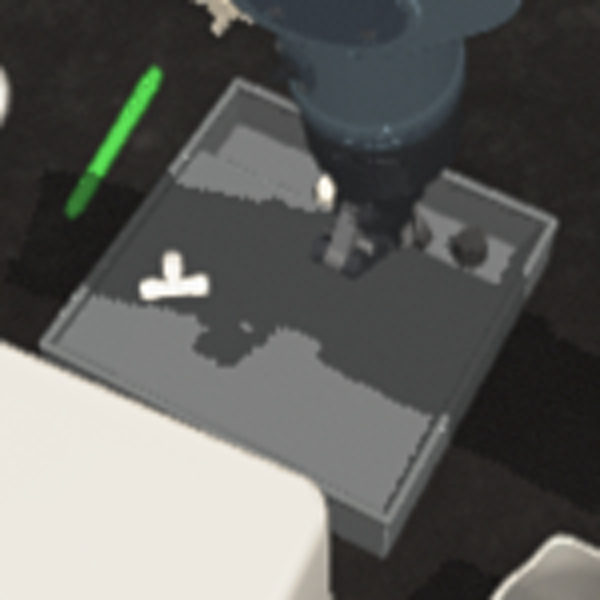

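View pics/top16.png

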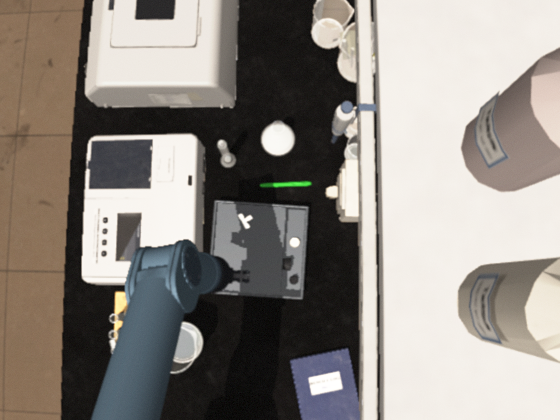

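```bash
python3 -c "
import cv2,numpy as np
w=cv2.imread('pics/wrist16.png');t=cv2.imread('pics/top16.png')
a=cv2.resize(w[150:280,170:250],None,fx=4,fy=4,interpolation=3);b=cv2.resize(t[195:305,265:315],None,fx=5,fy=4.727,interpolation=3)
b=cv2.convertScaleAbs(b,alpha=1.8);a=cv2.convertScaleAbs(a,alpha=1.8)
cv2.imwrite('pics/z16.png',np.hstack([a,b]))"
```

```text
(no output)
```

View pics/z16.png

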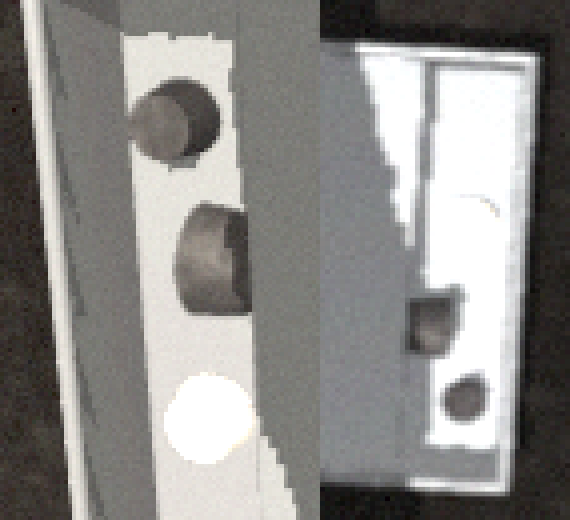

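The small stopper stands inverted on the gutter floor and the pale one lies flat. The large one is on its side by the deck wall. I'll move aside to check whether it rests on the floor or hangs on the edge.

```bash
python3 -m crank '[0,0,1,0,0,0,0, 0,0,1,0,0,0,0, 0,0,1,0,0,0,0, 0,0,1,0,0,0,0, 0,0,1,0,0,0,0, 0,0,0,0,0,0,0, 0,0,0,0,0,0,0, 0,0,0,0,0,0,0]'
python3 -c "
from h import *;tr()
s=viewer.read_camera('scene')['img'];w=viewer.read_camera('wrist')['img'];cv2.imwrite('pics/w17.png',w)
z=cv2.convertScaleAbs(cv2.resize(s[250:330,280:360],None,fx=7,fy=7,interpolation=3),alpha=1.5);cv2.imwrite('pics/s17.png',z)"
```

```text
time: 17.48
position: [600.7, -79.3, 209.0]
orientation: [-0.072, 0.704, -0.112, 0.698]
wrist_force: [-0.6, -0.4, -0.4]
opening: 0.2
t 17.48 world [600.7 -79.3 209. ] tray [29.1 32.9] F [-0.6 -0.4 -0.4] open 0.2
tooly [ 0.055  0.964 -0.259] toolx [-0.016 -0.259 -0.966] q [-0.37  0.53  0.4   1.72  0.08  0.95  1.45]
```

View pics/s17.png

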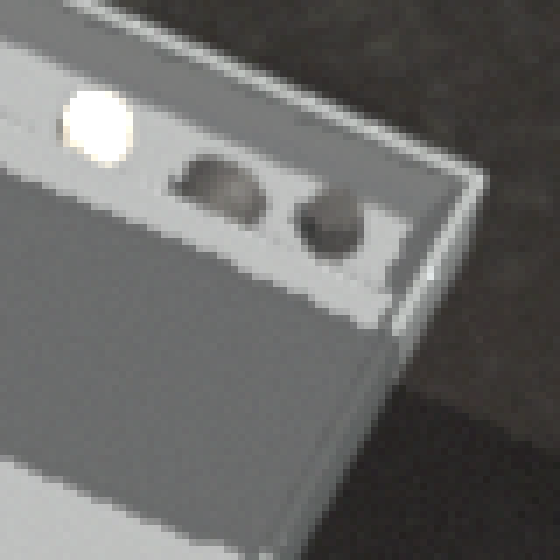

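View pics/w17.png

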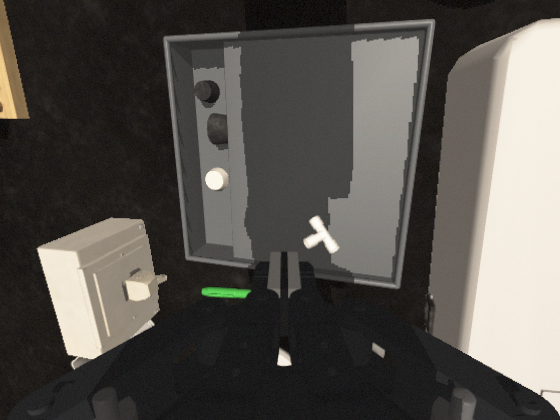

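Run:
```python
from h import *
yaw=-.0561;R=np.array([[np.cos(yaw),-np.sin(yaw)],[np.sin(yaw),np.cos(yaw)]])
f=lambda c,u,v,z:(R.T@(onz(c,u,v,z)[:2]-[569.8,-110.5])).round(1)
c=viewer.read_camera("top")
U=lambda a,b:(265+(a-320)/5,195+b/4.727)
print("large right",f(c,*U(458,322),20),"left",f(c,*U(408,325),36),"ends",f(c,*U(435,290),22),f(c,*U(435,355),22))
print("small",f(c,*U(466,398),20)); print("flat",f(c,294,242,17), "edge",f(c,*U(428,150),36))
U0=lambda x,y:(195+x/4.6,185+y/4.6)
im=c["img"];m=(im[205:235,225:265].min(2)>150);ys,xs=np.nonzero(m);print("tee now",f(c,225+xs.mean(),205+ys.mean(),46))
o=cv2.imread("pics/top0.png");m=(o[205:231,225:265].min(2)>150);ys,xs=np.nonzero(m);print("tee0",f(c,225+xs.mean(),205+ys.mean(),46))
g=lambda i:[a.mean().round(2) for a in np.nonzero((i[...,1].astype(int)-i[...,2]>80))]
print("pen",g(o),g(im)); s0=cv2.imread("pics/top0.png")[130:175,210:240].astype(int);print("cyl diff",abs(s0-im[130:175,210:240]).mean())
```

```text
large right [ -28.2 -101.8] left [-32.  -75.9] ends [-11.5 -88.8] [-47.  -90.9]
small [ -69.4 -108.4]
flat [  27.  -102.2] edge [ 63.8 -80.3]
tee now [79.  30.9]
tee0 [73.2 27.9]
pen [np.float64(183.96), np.float64(285.66)] [np.float64(183.85), np.float64(289.67)]
cyl diff 3.8585185185185185
```

```bash
python3 -c "
from cell import hand_in
print(hand_in())"
```

```text
the job is handed in; nothing more can be done
None
```

All three stoppers are in the gutter, and the job was handed in at about 17.6 s of the 51 s allowed. I closed the fingers and swept each stopper along its own lane over the open edge: pale one first, then the large black, then the small black. I tilted the tool 15° for the two black ones so the push stayed low. Nothing was gripped or carried.

**Final positions (tray axes):**

| Stopper | x (mm) | y (mm) | How it lies |
|---|---|---|---|
| Pale | 27 | -102 | flat on the gutter floor |
| Large black | about -29 | -76 to -102 | on its side, next to the deck wall |
| Small black | -69 | -108 | inverted on the floor |

- **Large stopper:** it does not overlap the deck in the scene or wrist views. I judged that it rests on the gutter floor from those views and did not measure its height.
- **Tee and pen:** neither had moved when I compared before and after scene pictures by eye. My numeric checks shifted by about 6 mm for the tee and 4 pixels for the pen. The first tee mask had also caught part of the pale stopper, and I think the arm was hiding part of the pen in the last picture. I did not re-measure either one.
- **Measuring cylinder:** it looked the same in the top view.
- **Forces and clearance:** wrist forces read after each move stayed under about 2 N. The arm was well clear of everything when I handed in.

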